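# Set the connector jig's slide on its mark with the play taken up

## Robot

A 6-joint arm with a two-finger parallel gripper is mounted at the origin on the work surface. World frame = base frame: x ahead of the robot, y to its left, z up, the work surface at z = 0. Lengths are in m, angles in degrees, forces in N, time in s.
With the tool pointing down it reaches from about 0.4 to 0.825 m from the base axis. Payload 7 kg.
Tool frame: the origin (TCP) lies midway between the tips of the shut fingers; the grasp point (between the pads) lies 19 mm behind it; z points along the fingers, y is the line along which they close (so a half turn about z gives the same grasp; the last joint's range is limited). The gripper opens to 88 mm and grips with 3 to 60 N. Pads are 19 mm wide; open, the fingers measure 130 mm over their backs; the gripper's body (78 mm by 193 mm) begins 47 mm behind the grasp point.
Start: joints at [-53.279, 20.546, 0.682, 0, -70.136, -16.507], TCP at [0.233, -0.633, 0.227] pointing down, gripper open.
Joint ranges: [-176.03, 176.03], [-82.01, 121.73], [-58.28, 71.71], [-173.87, 95.51], [-174.79, -0.11], [-173.66, 173.66]. Speed limits (degrees/s): [136.94, 136.94, 172.46, 180, 180, 180].

## Interface

Orientations are given as a 3x3 rotation matrix whose columns are the frame's x, y, z axes.
In Python, from rig import robot gives the robot as it stands. Calls block until the motion is done:
- robot.goto(position, orientation): joint-space move of the TCP to a pose.
- robot.servo_line(position, ori=None, speed=0.15): straight line of the TCP; ori=None keeps the orientation; speed is the mean speed in m/s.
- robot.movej(angles): joint-space move.
- robot.move_gripper(opening): opening from 0.0 (shut) to 1.0 (fully open); the grip force is fixed at half the most; returns when the fingers have stopped.
- robot.dwell(seconds).
- robot.ik(position, orientation): joint angles nearest the present ones, or None.
- robot.grab_frame(name): name is "side" or "top"; returns (picture, depth): 420x560x3 uint8, red, green, blue; 420x560 float32, m along the optical axis (not along the pixel's ray), 0 where there is no reading.
- robot.camera_info(name): a dict with "vfov" (degrees; the focal length in pixels is half the picture's height over the tangent of half this angle, whatever the lens; pixels are square), "cx", "cy" (the principal point, pixels), "view" (4x4, takes a point from world to camera coordinates). Camera axes: x right, y down, z forward; pixel columns grow to the right and rows downward; lengths in m; the calibration is good to about 2 mm. A picture is of the moment at which its call begins. camera_info takes no time and is no camera call.
A pose or a line that the arm cannot do raises robot.Unreachable and nothing moves.
- robot.job_done(): hands the job in; it is judged then, once.
Readings, each from a call of its own:
- robot.read_t(): time.
- robot.read_qpos(): joint angles.
- robot.read_qvel(): joint speeds.
- robot.read_effort(): joint torques, N m.
- robot.read_position(): TCP position.
- robot.read_tcp_rot(): TCP orientation.
- robot.read_force(): force on the tool from outside, world axes, zero at the start.
- robot.read_ft_torque(): the same for the moment, N m.
- robot.read_grip_width(): opening from 0.0 (shut) to 1.0 (fully open).
- robot.read_finger_force(): force on a finger pad.
Only numpy, scipy, OpenCV 4.12 (cv2) and the standard library are available. Lean on these libraries where they do the work, as an engineer would, in place of code of your own. Each camera call takes 0.05 s, during which the arm holds its last target. There are 200 camera calls.

## Task

The slide of this soldering jig has a lot of play in its lever fork and has been left past the setting blade. Working it by the lever handle alone, run the slide back until you feel it seat gently against the home stop screw and keep it pressed there for a moment; then bring it forward until its pointer stands level with the setting blade, with the last movement forward (away from the stop) so that the fork still bears on the pin from behind. Let go, leaving the slide there, and do not disturb the things lying about.

Things in the scene. Friction and masses are not known exactly. Their poses are not given: they have to be found in the camera images.
- base: fixed aluminium base plate of the jig, 185 mm (x) by 270 mm (y) by 14 mm thick, bolted down. Origin on the table under the slide's centre line. Its y axis is the slide's line of travel: +y is forward (away from the home stop), -y is back (towards the stop). Its x axis points from the lever side to the setting-blade side. The plate spans x -115 to +70 mm, y -135 to +135 mm.
- carriage: the slide: steel block 95 mm (x) by 80 mm (y), top 45 mm above the table, carrying a black bracket (to 83 mm high). Moves only along the base's y from -48 to +45 mm; friction about 3 N, it stays where it is left. Origin at the base origin shifted along y by its travel; its back face lies 40 mm to -y of its origin. Never touch it with the robot.
- stop: fixed home stop: dark steel block on the base, 80 mm (x) by 20 mm (y) by 36 mm high, at the -y end; the stop screw goes through it. Origin at the centre of the block's underside. Rigid: over 25 N between slide and screw damages it (about 9 N more at the handle than it takes just to move the slide); 3 to 5 N more than that moving force is plenty.
- stop_face (a point): where the bright stop screw (12 mm diameter, along base y) leaves the block's face towards the slide, 35 mm above the table. The screw's tip stands 4 to 20 mm out of this face, towards +y; its setting differs each time and is not reported, so find it by feel: the slide's back face seats on the tip.
- mark_top (a point): top of the setting blade: upright steel blade 3 mm thick along base y on a small clamp block at the +x edge of the base, its top 52 mm above the table; the point is at the top, at the blade's edge next to the slide, in the middle of its thickness. Position along the base differs each time, always at least 15 mm forward of where the pointer stands when the slide is at the home stop. Axes as the base.
- pointer (a point): point of the dark diamond-shaped index on the slide's +x edge, 50 mm above the table; it travels past the blade with some 2 mm to spare in x. Compare its base-y with that of the blade. At the start it stands 10 to 40 mm forward of the blade.
- pivot (a point): pivot axis of the lever (vertical), at base x -90 mm, y 0, height 54 mm.
- lever (a joint): lever angle about the vertical pivot, rad, counterclockwise from above positive, range +-0.95. At 0 the handle points to the base's -x. A growing angle swings the handle to -y and the fork, hence the slide, to +y (forward); a falling angle swings the handle to +y and the slide back. Lever friction is 0.25 N m (with the slide's, some 4 to 6 N at the handle), so it stays where it is left.
- handle (a point): top of the lever handle: black upright round grip, 20 mm diameter, 53 mm tall (from 59 to 112 mm above the table), on the lever arm (18 mm wide, top at 59 mm), 110 mm from the pivot; point at the centre of its top. Axes turn with the lever.
- fork (a point): point on the other arm of the lever, 50 mm from the pivot opposite the handle, midway between the two fork prongs (gap 16 mm, prongs 6 mm thick, reaching 34 to 80 mm from the pivot, top at 59 mm); the point lies 7 mm above the prongs, 66 mm above the table. x axis along the fork away from the pivot, y axis across the gap (to the base's +y when the lever is at 0).
- pin (a point): top centre of the slide's drive pin, 8 mm diameter, upright between the prongs at base x -40 mm, y moving with the slide (equal to the slide's travel), 66 mm above the table. The gap leaves 4 mm of play either side of centre: driving forward, the rear (-y) prong bears on the pin, which then lies 4 mm to -y of the fork's middle; driving back, 4 mm to +y.
- spool: bystander: grey solder reel standing on end, 56 mm diameter, 46 mm high; origin under its centre. Leave alone.
- screwdriver: bystander: screwdriver lying on the table to the right. Leave alone.
- stripper: bystander: wire stripper with a yellow and a black handle, about 180 mm long, lying on the table to the left. Leave alone.

How it is judged (in metres and radians):
On the way:
1. the slide is pressed against the home stop screw (2 to 25 N) for 0.15 s (contact force between carriage and stop above 2 N), for 0.15 s.
At the end, for the whole second after the job is handed in: The pointer is within 2.5 mm of the middle of the setting blade along the line of travel, the pin lies more than 2.5 mm to the rear (-y) of the fork's middle (play taken up by the rear prong, 4 mm being full contact), and the slide is at rest (y of pointer in the frame of mark_top between -0.0025 and 0.0025 m and y of pin in the frame of fork below -0.0025 m and linear speed of carriage below 0.005 m/s); the robot touches nothing.
It fails at once if the slide is rammed on the home stop screw with more than 25 N (contact force between carriage and stop above 25 N).
It fails at once if the robot touches the slide itself (contact force between any of the fingers, the arm and carriage above 0.5 N).
It fails at once if a bystander is moved more than 20 mm (distance of any of spool, screwdriver, stripper from where it was at the start of the episode above 0.02 m).
It also fails if it takes over 72 s, if anything falls off the work surface, if the arm or the gripper's body presses on something with over 40 N, if the wrist force passes 120 N, or if a joint passes its speed limit or range.

## Working session

There is one attempt and no reset: what is moved stays moved. The work goes in short steps, each a Python script; the robot and the scene stay as the last script left them, time stands still between calls to the robot, and variables do not carry over. Pictures are saved under pics/ and viewed, at most 11 in all, crops included, and the job is handed in when it is done.

```bash
mkdir -p pics; ls
python3 - <<'E'
from rig import robot
import cv2,numpy as np
for n in("side","top"):
    p,d=robot.grab_frame(n); cv2.imwrite(f"pics/{n}0.png",p[:,:,::-1]); np.save(f"{n}0.npy",d); i=robot.camera_info(n); print(n,i)
    print(d.min(),d.max())
print(robot.read_t(),robot.read_tcp_rot(),robot.read_force())
E
```

```text
pics
side {'vfov': 53.360421696866034, 'cx': 279.06508312364554, 'cy': 211.61273276496522, 'view': array([[-0.87098606, -0.49091999,  0.01951503,  0.5252087 ],
       [-0.33000991,  0.55515097, -0.76347944,  0.29286126],
       [ 0.36397353, -0.67142011, -0.64553722,  1.06088319],
       [ 0.        ,  0.        ,  0.        ,  1.        ]])}
0.0 3.644897
top {'vfov': 49.912601924295515, 'cx': 277.83686755310214, 'cy': 206.87923047294296, 'view': array([[ 0.00224931, -0.99974826,  0.02232384, -0.02057782],
       [-0.99135401, -0.00515811, -0.13111297,  0.61733079],
       [ 0.13119511, -0.02183592, -0.99111606,  1.09628597],
       [ 0.        ,  0.        ,  0.        ,  1.        ]])}
0.0 2.1066957
0.1 [[-9.38446372e-01 -3.45424382e-01 -6.34864170e-04]
 [-3.45424941e-01  9.38445409e-01  1.35047878e-03]
 [ 1.29297066e-04  1.48664983e-03 -9.99998887e-01]] [0.92764636 0.13804129 0.07058855]
```

View pics/top0.png

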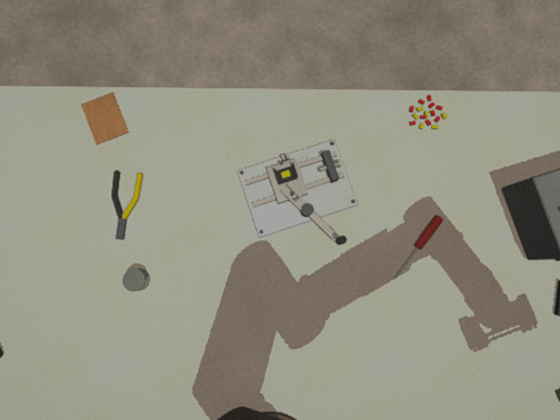

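View pics/side0.png

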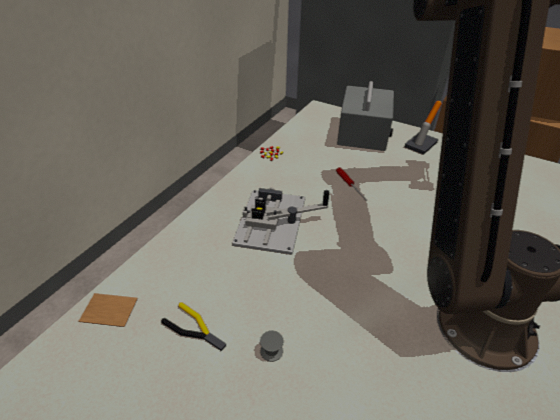

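The top view shows the jig with plate corners at about (238,187), (334,140), (357,205) and (261,237), the handle at (341,240), the pivot at (307,210) and the stop block on the right at (330,165). The side view shows the same jig with its handle at (326,198). I'll fit the plate and look closer.

```bash
cat > h.py <<'E'
import numpy as np,cv2
from rig import robot
def ray(n,uv,z):
    i=robot.camera_info(n); f=210/np.tan(np.radians(i['vfov']/2)); V=np.array(i['view']); R=V[:3,:3]; c=-R.T@V[:3,3]
    d=R.T@np.array([(uv[0]-i['cx'])/f,(uv[1]-i['cy'])/f,1]); return c+d*(z-c[2])/d[2]
def proj(n,P):
    i=robot.camera_info(n); f=210/np.tan(np.radians(i['vfov']/2)); q=np.array(i['view'])@np.r_[P,1]
    return np.array([f*q[0]/q[2]+i['cx'],f*q[1]/q[2]+i['cy']])
def crop(src,x,y,w,h,k,dst):
    cv2.imwrite(dst,cv2.resize(src[y:y+h,x:x+w],None,fx=k,fy=k,interpolation=cv2.INTER_CUBIC))
E
python3 - <<'E'
from h import *
t=cv2.imread("pics/top0.png"); s=cv2.imread("pics/side0.png")
crop(t,230,132,133,115,6,"pics/tc.png"); crop(s,228,180,110,75,7,"pics/sc.png")
E
```

```text
(no output)
```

View pics/tc.png

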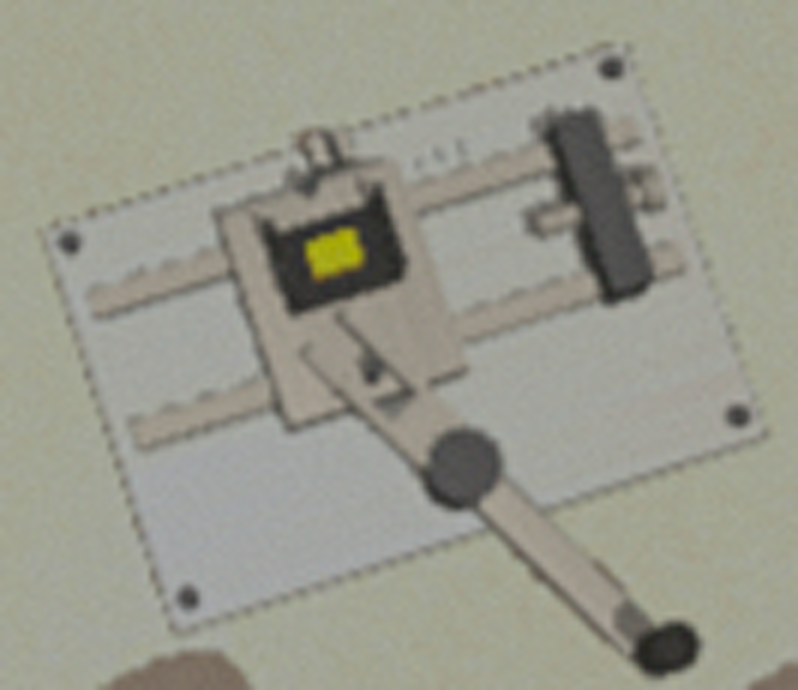

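View pics/sc.png

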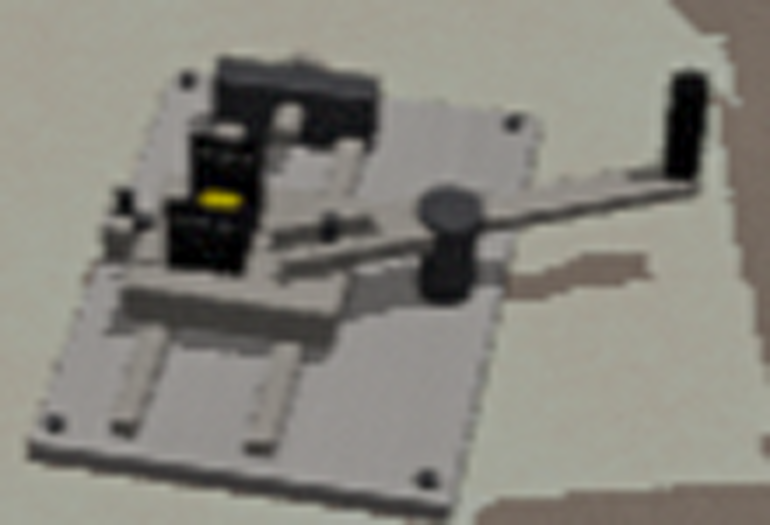

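Run:
```python
from h import *
t=cv2.imread("pics/top0.png")
cr=np.float32([[40,230],[630,45],[768,435],[178,632]])/6+[230-.42,132-.42]
# edge-refined: plate mask by chroma (plate is neutral, table is greenish-yellow)
lab=cv2.cvtColor(cv2.GaussianBlur(t,(3,3),0),cv2.COLOR_BGR2LAB).astype(int)
poly=np.zeros(t.shape[:2],np.uint8); cv2.fillPoly(poly,[cv2.convexHull(cr.astype(np.float32)).astype(int)],1)
poly=cv2.dilate(poly,np.ones((7,7)))
m=((lab[:,:,2]<134)&(lab[:,:,0]>140)&(poly>0)).astype(np.uint8)
print(lab[115,300],lab[215,275],m.sum())
m=cv2.morphologyEx(m,cv2.MORPH_OPEN,np.ones((3,3)))
c=np.vstack([q for q in cv2.findContours(m,0,2)[0] if cv2.contourArea(q)>30])
box=cv2.boxPoints(cv2.minAreaRect(c)); print("box",box.round(1).tolist(),"manual",cr.round(1).tolist())
loc=np.array([[70,135],[70,-135],[-115,-135],[-115,135]])/1e3
W=np.array([ray("top",p,.014)[:2] for p in cr])
lc=loc-loc.mean(0); wc=W-W.mean(0)
a=np.arctan2((lc[:,0]*wc[:,1]-lc[:,1]*wc[:,0]).sum(),(lc*wc).sum())
R=np.array([[np.cos(a),-np.sin(a)],[np.sin(a),np.cos(a)]]); o=W.mean(0)-R@loc.mean(0)
print("base",o,np.degrees(a),"res mm",((o+loc@R.T-W)*1e3).round(1).tolist())
np.savez("base.npz",o=o,a=a,R=R)
def b(n,uv,z): return ((ray(n,uv,z)[:2]-o)@R*1e3).round(1)
C=lambda x,y:(x/6+229.58,y/6+131.58)
S=lambda x,y:(x/7+227.57,y/7+179.57)
for k,p,z in [("handle",(665,640),.112),("pivot",(463,465),.07),("tip",(530,224),.035),("pin",(375,360),.066),("diamond",(300,180),.05),("bladeline",(335,155),.052),("clampL",(305,150),.05),("carr BL",(390,162),.045),("carr FL",(218,212),.045),("carr FR",(292,428),.045),("carr BR",(465,370),.045)]: print(k,b("top",C(*p),z))
for k,p,z in [("handle",(690,77),.112),("dark up",(124,190),.052),("dark mid",(140,222),.05),("tip",(287,118),.035)]: print("side",k,b("side",S(*p),z))
q=robot.camera_info
h=o+R@[0,0]
# small zoom of blade region
crop(t,268,145,36,28,20,"pics/bl.png")
d=np.load("top0.npy"); print((d[151:166,276:292]*1000).round().astype(int))
```

```text
[170 124 137] [171 127 128] 4661
box [[232.89999389648438, 171.8000030517578], [334.1000061035156, 137.3000030517578], [357.5, 205.8000030517578], [256.20001220703125, 240.3000030517578]] manual [[236.2, 169.9], [334.6, 139.1], [357.6, 204.1], [259.2, 236.9]]
base [ 0.69443048 -0.06179665] 18.58142900694189 res mm [[0.3, -1.2], [1.5, 0.9], [-0.9, -0.8], [-0.9, 1.1]]
handle [-184.1  -45.7]
pivot [-90.1   1.9]
tip [  2.5 -63.4]
pin [-36.9  21.8]
diamond [48.2 25.5]
bladeline [53.4  8.3]
clampL [59.8 19.4]
carr BL [ 44.8 -13.8]
carr FL [47.  62.4]
carr FR [-50.4  61.9]
carr BR [-49.9 -15.1]
side handle [-186.6  -54.9]
side dark up [59.1  4.4]
side dark mid [47.2 22.4]
side tip [  2.3 -84.1]
[[1198 1196 1198 1201 1198 1198 1199 1197 1204 1197 1198 1196 1199 1197
  1204 1202]
 [1198 1201 1199 1203 1201 1199 1200 1197 1200 1203 1199 1198 1201 1197
  1199 1186]
 [1194 1197 1199 1192 1197 1196 1196 1200 1161 1159 1161 1164 1187 1185
  1184 1183]
 [1199 1197 1192 1201 1196 1163 1160 1158 1143 1144 1162 1156 1182 1186
  1183 1185]
 [1199 1194 1195 1198 1202 1162 1160 1158 1150 1144 1159 1159 1
[... 172 characters left out ...]
9 1181
  1186 1185]
 [1180 1180 1177 1183 1181 1173 1158 1155 1159 1153 1167 1167 1174 1180
  1183 1180]
 [1180 1184 1179 1181 1177 1180 1158 1161 1168 1167 1175 1178 1179 1179
  1179 1152]
 [1181 1183 1180 1182 1144 1179 1171 1174 1175 1182 1181 1179 1149 1150
  1151 1150]
 [1183 1181 1185 1181 1146 1144 1145 1179 1181 1150 1150 1145 1151 1147
  1149 1149]
 [1180 1181 1180 1144 1145 1147 1141 1151 1153 1147 1147 1149 1150 1148
  1148 1150]
 [1182 1179 1181 1146 1146 1142 1152 1146 1149 1149 1148 1152 1150 1148
  1150 1146]
 [1149 1149 1149 1148 1147 1144 1145 1150 1150 1148 1149 1146 1150 1150
  1152 1130]
 [1147 1146 1151 1150 1146 1144 1147 1151 1148 1149 1147 1151 1151 1147
  1144 1141]]
```

View pics/bl.png

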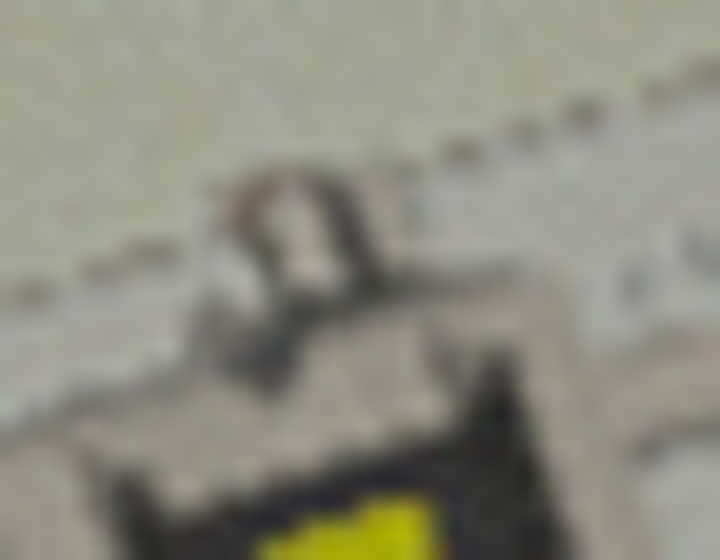

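The blade shows as a dark line at about (286,157). The diamond is at about (280,162), roughly 16 mm forward of it. The slide's travel is about +24 mm, and the screw tip suggests it will seat near -23 mm. Next I'll approach the handle and cage it.

```bash
cat >> h.py <<'E'
try:
    B=np.load("base.npz"); o,a,RB=B['o'],float(B['a']),B['R']
except Exception: pass
Z=.070
def ori(th):
    s,c=np.sin(a+th),np.cos(a+th); return np.array([[-c,-s,0],[-s,c,0],[0,0,-1.]])
def pos(th,d=0,z=Z):  # d: offset along +base-y-ish tangent
    p=o+RB@(np.array([-.09,0])+.11*np.array([-np.cos(th),-np.sin(th)])+d*np.array([-np.sin(th),np.cos(th)])); return np.r_[p,z]
def ft(th):
    return float(robot.read_force()[:2]@ori(th)[:2,1])
E
python3 - <<'E'
from h import *
th=.47
robot.goto(pos(th,0,.2),ori(th)); print(robot.read_t(),robot.read_force())
robot.servo_line(pos(th),speed=.1); print(robot.read_t(),robot.read_position()-pos(th))
robot.move_gripper(.36); print(robot.read_t(),robot.read_grip_width(),robot.read_finger_force(),robot.read_force(),ft(th))
p,_=robot.grab_frame("top"); cv2.imwrite("pics/top1.png",p[:,:,::-1]); crop(p[:,:,::-1],230,132,133,130,4,"pics/t1.png")
E
```

```text
2.0917 [-0.14988547 -0.24472307 -0.60976297]
3.5417 [ 4.66814426e-04 -9.08299974e-06  6.04608264e-04]
4.5917 0.3608263919871798 0.0 [-0.31887232  0.61628621 -0.14081121] 0.6593571378994337
```

View pics/t1.png

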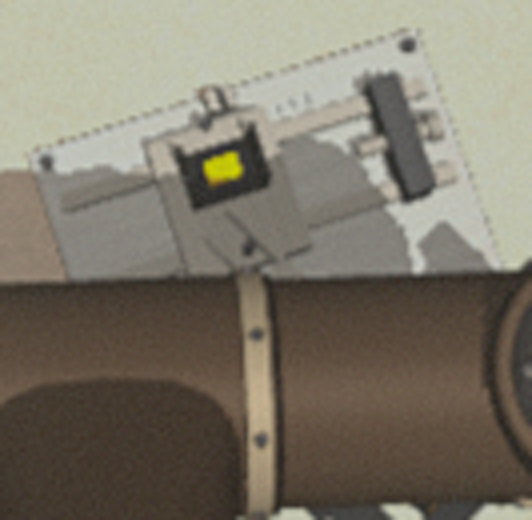

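The view with the arm in place still shows the blade (crop about (222,98)) and the diamond (203,120), and the gripper is over the handle. I'll start pushing back, logging force.

Run:
```python
from h import *
th=.47; t0=robot.read_t()
for i in range(14):
    th-=.01; robot.servo_line(pos(th),ori(th),speed=.03)
    print(round(th,3),round(robot.read_t()-t0,2),round(ft(th),2), (RB.T@(robot.read_position()-pos(th))[:2]*1e3).round(1))
```

```text
0.46 0.25 -0.28 [-0.1  0.1]
0.45 0.5 0.46 [-0.  0.]
0.44 0.75 0.76 [-0.1  0.1]
0.43 1.0 -1.14 [ 0.1 -0.1]
0.42 1.25 -2.04 [ 0.2 -0.1]
0.41 1.5 -2.08 [0.1 0. ]
0.4 1.75 -1.65 [0.1 0.1]
0.39 2.0 -1.22 [0.  0.1]
0.38 2.25 -0.63 [-0.   0.1]
0.37 2.5 -1.71 [-0.   0.1]
0.36 2.75 -1.18 [-0.   0.1]
0.35 3.0 -1.8 [-0.   0.1]
0.34 3.25 -2.23 [-0.   0.1]
0.33 3.5 -1.18 [-0.   0.1]
```

Run:
```python
from h import *
th=.33; t0=robot.read_t(); L=[]
while th>-.40:
    th-=.015; robot.servo_line(pos(th),ori(th),speed=.035)
    f=np.mean([ft(th) for _ in range(3)]); L.append((round(th,3),round(f,1)))
    if f<-8: break
print(L,robot.read_t()-t0,robot.read_t())
p,_=robot.grab_frame("top"); p=p[:,:,::-1]; cv2.imwrite("pics/top2.png",p); crop(p,262,140,90,60,8,"pics/t2.png")
np.save("th.npy",th)
```

```text
[(0.315, np.float64(-1.4)), (0.3, np.float64(-4.0)), (0.285, np.float64(-4.3)), (0.27, np.float64(-3.0)), (0.255, np.float64(-3.7)), (0.24, np.float64(-3.5)), (0.225, np.float64(-2.2)), (0.21, np.float64(-2.4)), (0.195, np.float64(-2.1)), (0.18, np.float64(-3.3)), (0.165, np.float64(-2.4)), (0.15, np.float64(-3.2)), (0.135, np.float64(-1.9)), (0.12, np.float64(-1.8)), (0.105, np.float64(-3.0)), (0.09, np.float64(-2.0)), (0.075, np.float64(-2.1)), (0.06, np.float64(-2.8)), (0.045, np.float64(-2.3)), (0.03, np.float64(-2.5)), (0.015, np.float64(-2.6)), (-0.0, np.float64(-1.8)), (-0.015, np.float64(-2.5)), (-0.03, np.float64(-2.5)), (-0.045, np.float64(-2.9)), (-0.06, np.float64(-2.4)), (-0.075, np.float64(-1.1)), (-0.09, np.float64(-2.3)), (-0.105, np.float64(-1.8)), (-0.12, np.float64(-2.3)), (-0.135, np.float64(-2.8)), (-0.15, np.float64(-1.0)), (-0.165, np.float64(-2.3)), (-0.18, np.float64(-2.2)), (-0.195, np.float64(-2.7)), (-0.21, np.float64(-1.9)), (-0.225, np.float64(-1.4)), (-0.24, np.float64(-1.8)), (-0.255, np.float64(-2.1)), (-0.27, np.float64(-3.3)), (-0.285, np.float64(-2.4)), (-0.3, np.float64(-2.4)), (-0.315, np.float64(-1.1)), (-0.33, np.float64(-3.4)), (-0.345, np.float64(-3.7)), (-0.36, np.float64(-2.1)), (-0.375, np.float64(-2.8)), (-0.39, np.float64(-3.1)), (-0.405, np.float64(-2.7))] 12.25 20.3917
```

View pics/t2.png

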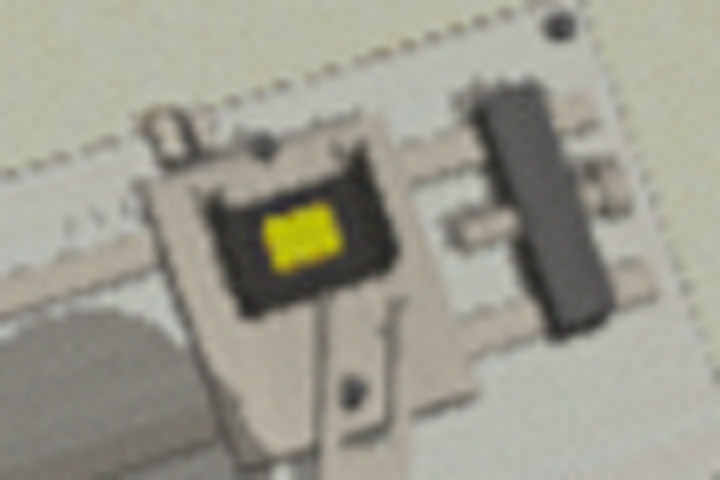

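The slide now stands behind the blade: diamond at crop (263,145), blade at (190,130). The screw tip at (450,232) is about 10 mm from the back face. Now the fine approach.

Run:
```python
from h import *
th=float(np.load("th.npy")); t0=robot.read_t(); L=[]
F=lambda: np.mean([ft(th) for _ in range(3)])
def step(d):
    global th
    th-=d; robot.servo_line(pos(th),ori(th),speed=.03); f=F(); L.append((round(th,4),round(float(f),1))); return f
while th>-.475 and step(.01)>-5: pass
while th>-.70 and step(.003)>-4.4: pass
n=0
while F()>-7.2 and n<8: step(.0012); n+=1
print(L,n)
for _ in range(4): robot.dwell(.12); print(F())
print(robot.read_t(),robot.read_t()-t0); np.save("th.npy",th)
p,_=robot.grab_frame("top"); p=p[:,:,::-1]; cv2.imwrite("pics/top3.png",p); crop(p,262,140,90,60,8,"pics/t3.png")
```

```text
[(-0.415, -3.1), (-0.425, -2.4), (-0.435, -2.8), (-0.445, -2.0), (-0.455, -2.9), (-0.465, -2.8), (-0.475, -2.8), (-0.478, -3.9), (-0.481, -3.7), (-0.484, -4.0), (-0.487, -4.3), (-0.49, -3.5), (-0.493, -3.6), (-0.496, -3.1), (-0.499, -4.2), (-0.502, -4.3), (-0.505, -4.1), (-0.508, -4.4), (-0.511, -3.6), (-0.514, -4.0), (-0.517, -3.5), (-0.52, -2.6), (-0.523, -3.9), (-0.526, -3.9), (-0.529, -3.6), (-0.532, -4.1), (-0.535, -3.7), (-0.538, -4.2), (-0.541, -3.9), (-0.544, -3.2), (-0.547, -3.8), (-0.55, -3.8), (-0.553, -3.7), (-0.556, -4.0), (-0.559, -3.9), (-0.562, -3.6), (-0.565, -4.4), (-0.5662, -2.8), (-0.5674, -4.3), (-0.5686, -4.2), (-0.5698, -4.4), (-0.571, -4.4), (-0.5722, -4.6), (-0.5734, -4.3), (-0.5746, -4.1)] 8
-4.528501480479222
-4.813768776019302
-4.289342770990928
-4.026823879443934
32.1583 11.716599999999996
```

View pics/t3.png

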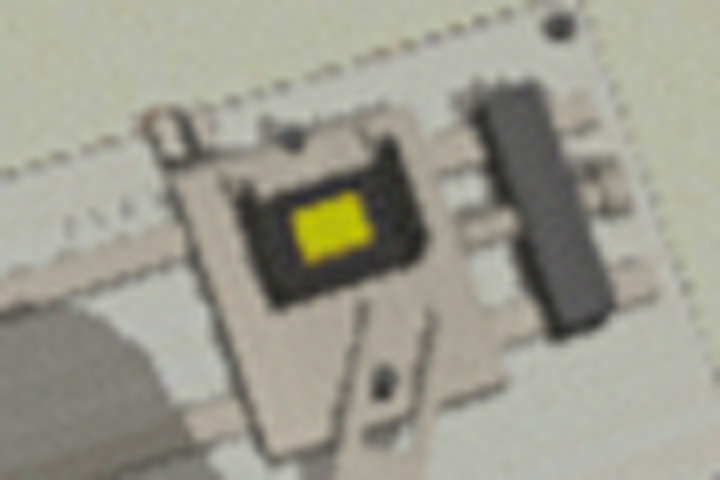

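The slide's back face is now practically at the screw tip, about (455,228). I'll keep going in fine steps with the threshold raised.

Run:
```python
from h import *
th=float(np.load("th.npy")); L=[]
F=lambda: np.mean([ft(th) for _ in range(3)])
def step(d):
    global th
    th-=d; robot.servo_line(pos(th),ori(th),speed=.03); f=F(); L.append((round(th,4),round(float(f),1))); return f
while th>-.66 and step(.002)>-5.3: pass
n=0
while F()>-7.3 and n<8: step(.0012); n+=1
print(L,n)
for _ in range(4): robot.dwell(.1); print(F())
print(robot.read_t(), (RB.T@(robot.read_position()-pos(th))[:2]*1e3).round(2)); np.save("th.npy",th)
```

```text
[(-0.5766, -4.2), (-0.5786, -3.7), (-0.5806, -4.1), (-0.5826, -3.8), (-0.5846, -4.1), (-0.5866, -3.9), (-0.5886, -4.2), (-0.5906, -3.9), (-0.5926, -3.5), (-0.5946, -3.6), (-0.5966, -4.0), (-0.5986, -4.1), (-0.6006, -4.0), (-0.6026, -5.3), (-0.6038, -5.7), (-0.605, -5.3), (-0.6062, -6.1), (-0.6074, -7.4)] 4
-7.900611073987396
-6.8971838130660075
-6.672573161500918
-6.218296839504656
37.1083 [-0.36 -0.5 ]
```

The force rose cleanly from 4 N to about 7 N, so the slide is seated. I'll add a firmer nudge and hold, then go forward and stop short of the blade.

Run:
```python
from h import *
th=float(np.load("th.npy")); 
F=lambda: np.mean([ft(th) for _ in range(3)])
th-=.0015; robot.servo_line(pos(th),ori(th),speed=.03); print(F()); robot.dwell(.2); print(F())
p,_=robot.grab_frame("top"); cv2.imwrite("pics/top4.png",p[:,:,::-1])
L=[]
while th<.16:
    th+=.025; robot.servo_line(pos(th),ori(th),speed=.05); L.append((round(th,3),round(float(F()),1)))
print(L,robot.read_t()); np.save("th.npy",th)
p,d=robot.grab_frame("top"); p=p[:,:,::-1]; cv2.imwrite("pics/top5.png",p); np.save("top5.npy",d); crop(p,268,145,40,30,20,"pics/t5.png")
```

```text
-6.743600081203614
-7.677903109234662
[(-0.584, -0.1), (-0.559, 0.4), (-0.534, -0.1), (-0.509, -1.1), (-0.484, -0.2), (-0.459, 0.9), (-0.434, 1.8), (-0.409, 1.1), (-0.384, 1.5), (-0.359, 0.0), (-0.334, 0.9), (-0.309, 2.7), (-0.284, 2.8), (-0.259, 3.0), (-0.234, 2.7), (-0.209, 2.6), (-0.184, 2.5), (-0.159, 2.4), (-0.134, 1.4), (-0.109, 2.5), (-0.084, 2.5), (-0.059, 2.0), (-0.034, 2.3), (-0.009, 2.9), (0.016, 3.0), (0.041, 2.8), (0.066, 2.2), (0.091, 2.1), (0.116, 2.1), (0.141, 2.1), (0.166, 1.9)] 45.3583
```

View pics/t5.png

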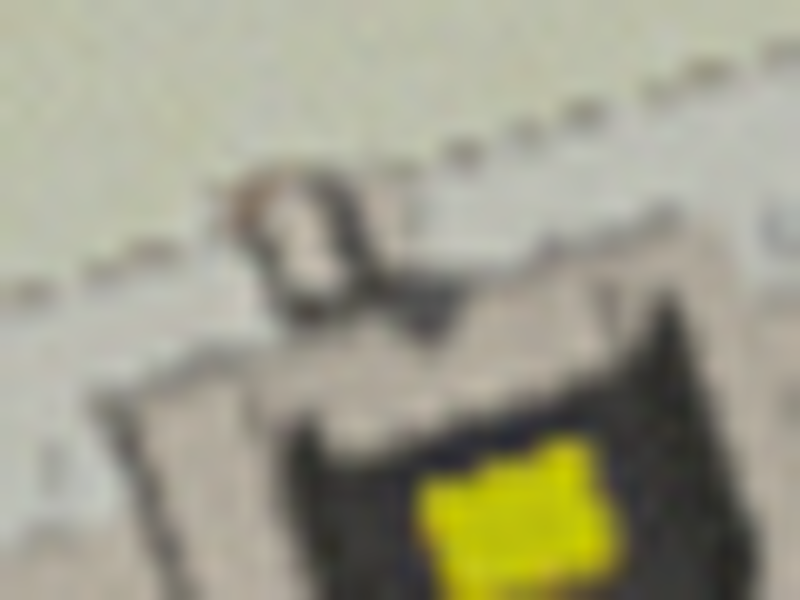

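The blade is the dark line from (330,170) to (375,285) and the diamond is at (430,315), so the pointer is a few mm short. I'll get the numbers from dark-blob centroids, using the yellow patch to track the slide.

Run:
```python
from h import *
def b(uv,z): return (ray("top",uv,z)[:2]-o)@RB*1e3
def pix(x,y,z): return proj("top",np.r_[o+RB@np.array([x,y])/1e3,z/1e3])
def yel(t):
    q=t.astype(int); m=((q[:,:,1]>110)&(q[:,:,0]<60)); m[:, :250]=0; m[:,340:]=0; m[230:]=0; m[:140]=0
    v,u=np.nonzero(m); return b((u.mean(),v.mean()),.07)
G=lambda n: cv2.cvtColor(cv2.imread(f"pics/{n}.png"),cv2.COLOR_BGR2GRAY).astype(np.float32)
for n in("top0","top2","top3","top4","top5"):
    t=cv2.imread(f"pics/{n}.png"); g=G(n); Y=yel(t)[1]
    # profiles along base y, sampled at sub-pixel: blade height at x=52..58 ; pointer height x=46..50
    ys=np.arange(-45,45,.5)
    def prof(xs,z):
        P=np.array([[pix(x,y,z) for y in ys] for x in xs],np.float32)
        return cv2.remap(g,P[:,:,0].copy(),P[:,:,1].copy(),cv2.INTER_LINEAR).mean(0)
    def dip(pr,lo,hi):
        s=(ys>=lo)&(ys<=hi); w=np.clip(np.percentile(pr[s],60)-20-pr[s],0,None); return round(float((w*ys[s]).sum()/w.sum()),2)
    pb=prof([53,54.5,56,57.5],52); pd=prof([45.5,46.5,47.5,48.5],50)
    bl=ys[(ys>2)&(ys<12)][pb[(ys>2)&(ys<12)].argmin()]
    c=Y+ (0 if n=="top0" else d0)
    if n=="top0": d0=dip(pd,18,32)-Y; c=dip(pd,18,32)
    print(n,"yel",Y.round(2),"blade min",bl,"dip",dip(pb,bl-3,bl+3),"diamond",dip(pd,c-4,c+4) , "dia-yel",dip(pd,c-4,c+4)-Y)
    if n=="top4": print(pb[80:130:2].round().astype(int), pd[20:60:2].round().astype(int))
d=np.load("top0.npy"); vu=[(v,u) for v in range(150,159) for u in range(282,289) if 1130<d[v,u]*1e3<1151]
print([(v,u,*b((u,v),.052).round(1)) for v,u in vu])
```

```text
<stdin>:16: RuntimeWarning: invalid value encountered in scalar divide
Traceback (most recent call last):
IndexError: index -1 is out of bounds for axis 0 with size 0
```

```bash
cat > m.py <<'E'
from h import *
def b(uv,z): return (ray("top",uv,z)[:2]-o)@RB*1e3
def pix(x,y,z): return proj("top",np.r_[o+RB@np.array([x,y])/1e3,z/1e3])
ys=np.arange(-45,45,.5)
def prof(g,xs,z):
    P=np.array([[pix(x,y,z) for y in ys] for x in xs],np.float32)
    return cv2.remap(g,P[:,:,0].copy(),P[:,:,1].copy(),cv2.INTER_LINEAR).mean(0)
def dip(pr,c,r=5):
    s=abs(ys-c)<=r; c=ys[s][pr[s].argmin()]; s=abs(ys-c)<=r
    w=np.clip((pr[s].min()+pr[s].max())/2-pr[s],0,None); return float((w*ys[s]).sum()/w.sum())
def meas(t):
    q=t.astype(int); m=(q[:,:,1]>110)&(q[:,:,0]<60); m[:,:250]=0; m[:,340:]=0; m[230:]=0; m[:140]=0
    v,u=np.nonzero(m); Y=b((u.mean(),v.mean()),.07)[1]
    g=cv2.cvtColor(t,cv2.COLOR_BGR2GRAY).astype(np.float32)
    return Y,dip(prof(g,[54,55.5,57,58.5],52),8,4),g
E
python3 - <<'E'
from m import *
for n in("top0","top2","top3","top4","top5"):
    Y,bl,g=meas(cv2.imread(f"pics/{n}.png"))
    pd=prof(g,[43,44.5,46],50)
    print(n,"yel",round(Y,2),"blade",round(bl,2),"diamond-yel",round(dip(pd,Y,6)-Y,2))
d=np.load("top0.npy"); print([(v,u,*b((u,v),.052).round(1)) for v in range(150,159) for u in range(282,289) if 1130<d[v,u]*1e3<1151])
E
```

```text
top0 yel 23.7 blade 8.34 diamond-yel -0.8Traceback (most recent call last):
  File "<stdin>", line 3, in <module>
  File "m.py", line 15, in meas
    return Y,dip(prof(g,[54,55.5,57,58.5],52),8,4),g
                 ~~~~^^^^^^^^^^^^^^^^^^^^^^^^
  File "m.py", line 6, in prof
    P=np.array([[pix(x,y,z) for y in ys] for x in xs],np.float32)
                 ~~~^^^^^^^
  File "m.py", line 3, in pix
    def pix(x,y,z): return proj("top",np.r_[o+RB@np.array([x,y])/1e3,z/1e3])
                           ~~~~^^^^^^^^^^^^^^^^^^^^^^^^^^^^^^^^^^^^^^^^^^^^^
  File "h.py", line 7, in proj
    i=robot.camera_info(n); f=210/np.tan(np.radians(i['vfov']/2)); q=np.array(i['view'])@np.r_[P,1]
ValueError: time passes only in moves, steps and waits
```

```bash
sed -i 's/robot.camera_info(n)/CI(n)/' h.py; sed -i '2a import functools\n@functools.cache\ndef CI(n): return robot.camera_info(n)' h.py
python3 - <<'E'
from m import *
for n in("top0","top2","top3","top4","top5"):
    Y,bl,g=meas(cv2.imread(f"pics/{n}.png"))
    pd=prof(g,[43,44.5,46],50)
    print(n,"yel",round(Y,2),"blade",round(bl,2),"diamond-yel",round(dip(pd,Y,6)-Y,2))
d=np.load("top0.npy"); print([(v,u,*b((u,v),.052).round(1)) for v in range(150,159) for u in range(282,289) if 1130<d[v,u]*1e3<1151])
E
```

```text
top0 yel 23.7 blade 8.34 diamond-yel -0.8
top2 yel -12.78 blade 8.28 diamond-yel -0.44
top3 yel -22.66 blade 8.33 diamond-yel -0.22
top4 yel -24.14 blade 8.31 diamond-yel -0.55
top5 yel 2.21 blade 8.37 diamond-yel -0.03
[(154, 284, np.float64(62.9), np.float64(8.8)), (154, 285, np.float64(62.1), np.float64(6.4)), (155, 284, np.float64(60.5), np.float64(9.7)), (155, 285, np.float64(59.7), np.float64(7.3)), (156, 285, np.float64(57.2), np.float64(8.1)), (157, 285, np.float64(54.7), np.float64(8.9)), (157, 286, np.float64(54.0), np.float64(6.5))]
```

The pointer is at about +1.8 mm and the blade at about +8.2 mm, leaving roughly 6.4 mm to go. I'll advance most of that, re-measure, then finish.

Run:
```python
from m import *
th=float(np.load("th.npy"))
def go(to):
    global th
    n=max(1,int(np.ceil((to-th)/.02))); 
    for x in np.linspace(th,to,n+1)[1:]: robot.servo_line(pos(x),ori(x),speed=.03)
    th=to
go(.272)
for k in range(3):
    p,_=robot.grab_frame("top"); t=np.ascontiguousarray(p[:,:,::-1]); Y,bl,g=meas(t); e=8.6-Y
    print(th,Y,bl,e,robot.read_t())
    if e<.4: break
    go(th+min(e*.9,3)/51)
np.save("th.npy",th); cv2.imwrite("pics/top6.png",t); crop(t,268,145,40,30,20,"pics/t6.png")
```

```text
0.272 7.300753289656607 8.290327470184556 1.2992467103433922 46.9583
0.29492788312370694 8.181592296573974 8.3149787516108 0.4184077034260252 47.5083
0.30231154847828384 8.716214871169308 8.275231532122802 -0.11621487116930851 47.8083
```

View pics/t6.png

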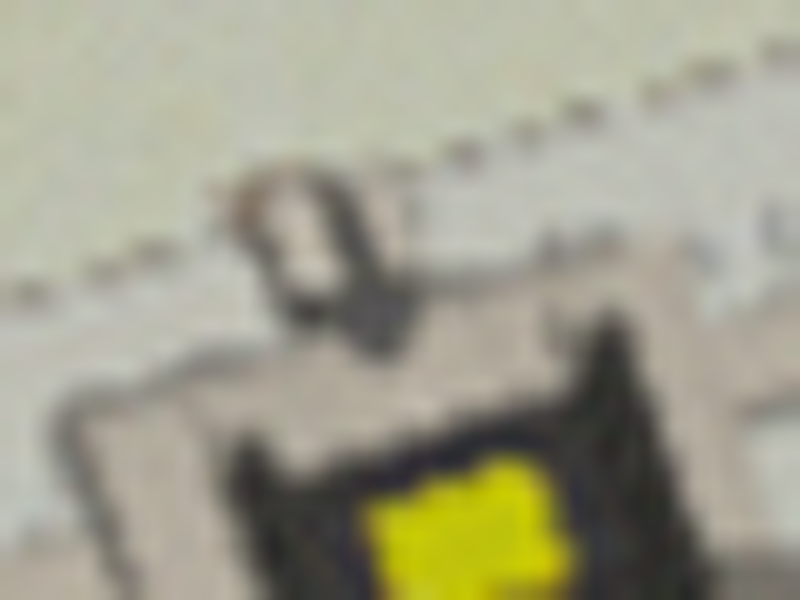

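The diamond at (380,318) lies on the continuation of the blade line (375,285), so they're level. I'll release, lift clear and check.

Run:
```python
from m import *
th=float(np.load("th.npy"))
robot.move_gripper(1.0)
P=pos(th,0,.2); robot.servo_line(P,speed=.12)
q=robot.read_qpos(); robot.movej([q[0]-30,*q[1:]])
p,_=robot.grab_frame("top"); t=np.ascontiguousarray(p[:,:,::-1]); Y,bl,g=meas(t); print(Y,bl,robot.read_t(),robot.read_force())
cv2.imwrite("pics/top7.png",t); crop(t,230,132,133,115,6,"pics/t7.png")
```

```text
8.899298750696811 8.332074855057321 51.225 [ 0.7038996   0.28139616 -0.51104931]
```

View pics/t7.png

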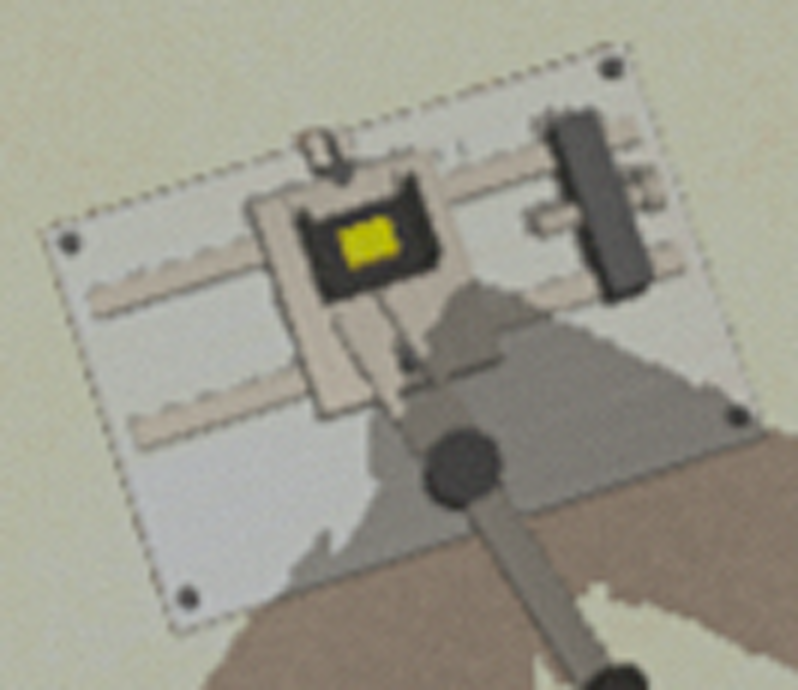

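After release the pointer (340,175) is level with the blade (335,155). The pin (408,360) bears on the rear prong, and the robot is clear. Handing in.

```bash
python3 -c "
from rig import robot
print(robot.job_done(),robot.read_t())"
```

```text
the job is handed in; nothing more can be done
the job is handed in; nothing more can be done
```

The job is handed in at about 51 s of the 72 s allowed; the hand-in returned no verdict. The slide was seated on the stop screw at about 7 N on the handle, then brought forward until its pointer was level with the blade (within about 0.5 mm by the camera), with the rear prong bearing on the pin, the robot clear and the bystanders not approached.

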